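# Sweep the glass offcuts into the catch tray

### The job

Clear the stone slab: sweep the four small glass offcuts with the fingertips over its edge into the steel catch tray that stands against one side of it. Push them only, do not pick any of them up, and leave the glass vase, the bowl and the brush pot standing where they are.

Things in the scene. Friction and masses are not known exactly. Their poses are not given: they have to be found in the camera images.
- slab: Fixed dark grey stone slab lying on the bench, 260 (its x) x 300 (its y) x 40 mm high; origin at the centre of its underside, on the bench. The tray stands against either its +y or its -y long side, 2 mm away, and a stack of tiles against the other.
- tray: Fixed open steel catch tray on the bench, 300 (its x, parallel to the slab's x) x 120 (its y) x 34 mm high, walls and floor 4 mm thick, so its rim is 6 mm lower than the slab's top; origin at the centre of its underside.
- tiles: Fixed stack of two black stone tiles on the bench, 200 x 110 x 33 mm high, against the slab's side opposite the tray, in the way of nothing; origin at the centre of its underside.
- block_center (a point): Loose offcut of pale blue-green glass, about 20 to 40 g, resting flat on the slab at the start, turned any way. Rectangular, 30 x 26 x 14 mm high; this point is its centre.
- strip_center (a point): Loose offcut of pale blue-green glass, about 20 to 40 g, resting flat on the slab at the start, turned any way. Rectangular, 40 x 18 x 14 mm high; this point is its centre.
- disc_center (a point): Loose offcut of pale blue-green glass, about 20 to 40 g, resting flat on the slab at the start, turned any way. Round disc, 32 mm across, 14 mm high; this point is its centre.
- bar_center (a point): Loose offcut of pale blue-green glass, about 20 to 40 g, resting flat on the slab at the start, turned any way. Rectangular, 36 x 22 x 14 mm high; this point is its centre.
- vase_center (a point): Small finished vase of the same glass, loose, 38 mm across and 50 mm high, standing upright on the slab among the offcuts; this point is its centre, half-way up. To be left alone.
- bowl: Loose red plastic bowl, 90 mm across and 40 mm high, on the bench beyond the slab; origin at the centre of its underside. To be left alone.
- brushpot: Loose terracotta pot, 68 mm across and 70 mm high, with brushes reaching about 165 mm up, on the bench beyond the slab; origin at the centre of its underside. To be left alone.

How it is judged:
By the outcome, as a careful person would: the job done as asked, in the order asked, and still so for the second after the job is handed in, with the robot touching nothing.
It also fails if it takes over 72 s, if anything falls off the work surface, if the arm or the gripper's body presses on something with over 40 N, if the wrist force passes 120 N, or if a joint passes its speed limit or range.

### The arm

A 6-joint arm with a two-finger parallel gripper is mounted at the origin on the work surface. World frame = base frame: x ahead of the robot, y to its left, z up, the work surface at z = 0. Lengths are in mm, angles in rad, forces in N, time in s.
With the tool pointing down it reaches from about 350 to 875 mm from the base axis. Payload 4.2 kg.
Tool frame: the origin (TCP) lies at the very end of the fingers, on their centre line; the grasp point (between the pads) lies 19 mm behind it; z points along the fingers, y is the direction in which the jaws open and shut (so a half turn about z gives the same grasp; the last joint's range is limited). The gripper opens to 85 mm and grips with 20 to 120 N. Pads are 22 mm wide; open, the fingers measure 114 mm over their backs; the gripper's body (76 mm by 85 mm) begins 54 mm behind the grasp point. The pads swing forward as they close: fully open they stand 13 mm farther back than shut.
Start: joints at [-1.076, 0.385, 0.008, 0, -1.194, -0.259], TCP at [146.03, -607.679, 231.312] pointing down, gripper open.
Joint ranges: [-3.14, 3.14], [-1.21, 2.06], [-1.07, 1.41], [-3.16, 2.05], [-2.99, -0.16], [-3.1, 3.1]. Speed limits (rad/s): [2.79, 2.79, 3.14, 3.14, 3.14, 3.14].

### API

Orientations are given as a unit quaternion [x, y, z, w].
In Python, from bench import arm, optics, job gives the robot as it stands.
- The arm moves only by the tool send_rows, never from a script. Its argument "steps" is a list that holds one entry, the list of rows, each a list of 5 numbers: the shift along the tool's x, y, z in cm, then the turn about the tool's z in rad, then the opening, from 0 (shut) to 1 (fully open). A call has 1 to 10 rows; each row shifts and turns the pose as measured when the row begins, along the tool's axes as they then stand; what a row does not reach is not made up. A row lasts 1/12 s, in which the tool goes at most 41.7 mm and 7.16 degrees, less where a joint would pass 70% of its speed; a pose out of reach is approached as far as the arm can. A call with a gripper value outside its range is refused whole. The fingers move at their own pace and stop on an object; the grip force is fixed at half the most. Time passes only in rows, so rows that do not move let the fingers close. It gives the time, the measured TCP pose, the force and the opening at its end, in the units of the state.
- arm.read_state(): the state, without advancing time (a new reading comes with each control period).
- optics.get_image(name): name is "scene" or "side" or "wrist"; returns (picture, depth): 480x640x3 uint8, blue, green, red; 480x640 float32, mm along the optical axis (not along the pixel's ray), 0 where there is no reading.
- optics.get_calibration(name): a dict with "K" (3x3 intrinsics, pixels), "rvec" (rotation vector, rad) and "tvec" (3), from world to camera coordinates, as OpenCV has them; the wrist camera has in their place "hand_eye" (4x4, takes a point from camera to tool coordinates, whose origin is the TCP and whose axes are the flange's). Camera axes: x right, y down, z forward; pixel columns grow to the right and rows downward; lengths in mm; the calibration is good to about 2 mm. A picture is of the moment at which its call begins: read the wrist's pose just before it. get_calibration takes no time and is no camera call.
- job.job_done(): hands the job in, once; it reports no verdict.
The state is a dict: "clock": time; "joints": joint angles; "joint_vel": joint speeds; "joint_efforts": joint torques, N m; "position": TCP position; "ee_rot": TCP orientation; "contact_force": force on the tool from outside, world axes, zero at the start; "wrist_torque": the same for the moment, N m; "gripper_width": finger opening in mm.
Only numpy, scipy, OpenCV 4.12 (cv2) and the standard library are available. Lean on these libraries where they do the work, as an engineer would, in place of code of your own. Each camera call takes 0.05 s, during which the arm holds its last target. There are 200 camera calls.

## Working session

There is one attempt and no reset: what is moved stays moved. The work goes in short steps, Python scripts to look and compute and a tool call to move; the robot and the scene stay as the last step left them, time stands still between calls to the robot, and variables do not carry over. Pictures are saved under pics/ and viewed, about 8 in all and at most 12, crops included, and the job is handed in when it is done.

Besides the shell and the picture viewer there is one more tool, called as name(argument=value, ...), one argument or row to a line, values as JSON. send_rows: Moves the arm, as the interface text tells. Its arguments: {"type":"object","properties":{"steps":{"type":"array","items":{"type":"array","items":{"type":"array","items":{"type":"number"}}}}},"required":["steps"]}

```bash
ls; mkdir -p pics; python3 - <<'E'
from bench import arm, optics
import cv2,numpy as np
print(arm.read_state())
for n in ("scene","side"):
    p,d=optics.get_image(n); cv2.imwrite(f"pics/{n}0.png",p); np.save(f"{n}0.npy",d)
    print(n,optics.get_calibration(n))
print(optics.get_calibration("wrist"))
E
```

```text
pics
{'clock': 0.0, 'joints': array([-1.07637301e+00,  3.85551593e-01,  6.62214786e-03, -4.99346237e-04,
       -1.19398046e+00, -2.58589159e-01]), 'joint_vel': array([-4.64892752e-05, -1.97005812e-04, -3.99320232e-04, -1.34427795e-03,
        4.61588010e-05, -1.38140367e-03]), 'joint_efforts': array([-6.32257488e-04, -3.92289770e+01,  1.88391173e+01,  4.18621883e+00,
       -4.76477449e-03,  8.01366951e-06]), 'position': array([ 145.91082581, -607.13177889,  230.22307805]), 'ee_rot': array([-1.17552461e-01,  9.93066085e-01,  1.06808849e-03, -1.72749184e-04]), 'contact_force': array([-0.24932882,  0.59989004,  0.22302789]), 'wrist_torque': array([-0.05942124, -0.01106658,  0.00894848]), 'gripper_width': 85.28898076525415}
scene {'K': array([[494.78831709,   0.        , 315.12018387],
       [  0.        , 494.78831709, 245.4233099 ],
       [  0.        ,   0.        ,   1.        ]]), 'rvec': array([ 2.08107134,  1.52608044, -0.52004714]), 'tvec': array([-206.79958267, -395.19553844, 1173.3000749 ])}
side {'K': array([[560.84493943,   0.        , 325.29390525],
       [  0.        , 560.84493943, 245.86711539],
       [  0.        ,   0.        ,   1.        ]]), 'rvec': array([ 0.3557603 , -2.53394893,  1.50538735]), 'tvec': array([598.31225625, 128.86927348, 714.00134232])}
{'K': array([[379.32320917,   0.        , 320.97600897],
       [  0.        , 379.32320917, 239.16809993],
       [  0.        ,   0.        ,   1.        ]]), 'hand_eye': array([[-5.10071283e-05, -9.64268124e-01, -2.64928259e-01,
         6.80223125e+01],
       [ 9.99999777e-01, -2.25737020e-04,  6.29090670e-04,
         8.88510303e-01],
       [-6.66416196e-04, -2.64928168e-01,  9.64267920e-01,
        -1.42713858e+02],
       [ 0.00000000e+00,  0.00000000e+00,  0.00000000e+00,
         1.00000000e+00]])}
```

View pics/scene0.png

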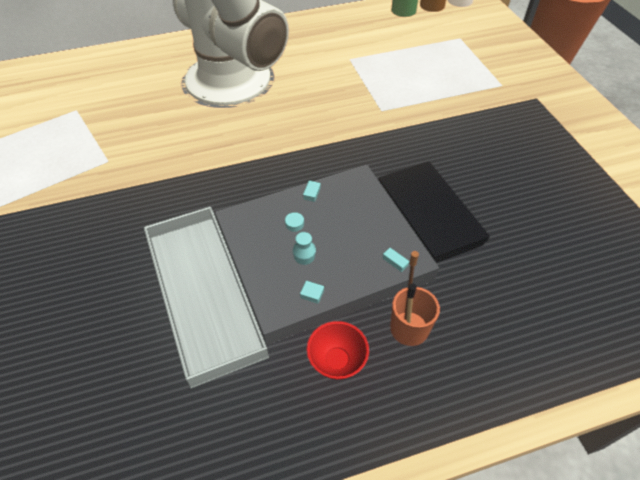

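View pics/side0.png

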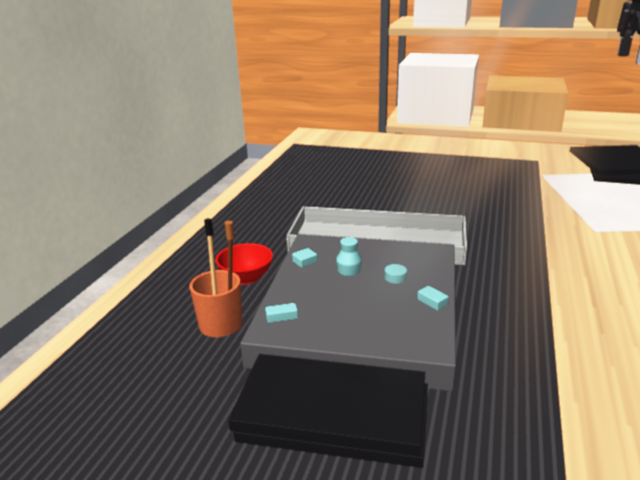

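The scene view shows the tray on the left (−y) and the tiles on the right. The offcuts are near pixels (312,190), (295,221), (312,291) and (396,259), and the vase is at (304,248). Next I'll work out their positions.

```bash
cat > h.py <<'E'
import numpy as np,cv2
from bench import optics
def ray_z(n,uv,z):
    c=optics.get_calibration(n);R=cv2.Rodrigues(c["rvec"])[0];t=c["tvec"]
    uv=np.atleast_2d(np.array(uv,float))
    r=np.c_[uv,np.ones(len(uv))]@np.linalg.inv(c["K"]).T@R
    o=-R.T@t
    return o+r*((z-o[2])/r[:,2])[:,None]
def pix(n,P):
    c=optics.get_calibration(n);return cv2.projectPoints(np.atleast_2d(np.array(P,float)),c["rvec"],c["tvec"],c["K"],None)[0][:,0]
def cloud(n,d,m):
    c=optics.get_calibration(n);R=cv2.Rodrigues(c["rvec"])[0]
    v,u=np.nonzero(m);z=d[v,u].astype(float)
    return (np.c_[u,v,np.ones(len(u))]@np.linalg.inv(c["K"]).T*z[:,None]-c["tvec"])@R
def pieces(n,p,d=None):
    hsv=cv2.cvtColor(p,cv2.COLOR_BGR2HSV)
    m=((hsv[...,0]>80)&(hsv[...,0]<100)&(hsv[...,1]>70)).astype(np.uint8)
    k,l,s,_=cv2.connectedComponentsWithStats(m)
    for i in range(1,k):
        if s[i,4]<40: continue
        mm=(l==i); q=cloud(n,d,mm&(d>0)) if d is not None else np.zeros((0,3))
        # top face = brightest pixels
        val=hsv[...,2]; thr=np.percentile(val[mm],60)*0.93
        t=mm&(val>thr); v,u=np.nonzero(t)
        W=ray_z(n,np.c_[u,v],54)[:,:2].astype(np.float32)
        r=cv2.minAreaRect(W)
        print(n,s[i],"top mean",W.mean(0).round(1),"rect",np.round(r[0],1),np.round(r[1],1),round(r[2],1),"depth",q.mean(0).round(1) if len(q) else None, q[:,2].min().round(1) if len(q) else None,q[:,2].max().round(1) if len(q) else None)
E
python3 - <<'E'
from h import *
for n in ("scene","side"):
    pieces(n,cv2.imread(f"pics/{n}0.png"),np.load(f"{n}0.npy"))
print("slab top corners",ray_z("scene",[(217,211),(371,167),(437,266),(266,328)],40).round(1))
print("tray rim outer",ray_z("scene",[(146,227),(210,208),(267,349),(190,380)],34).round(1))
print("bowl",ray_z("scene",[(338,345)],40).round(1),"pot",ray_z("scene",[(415,305)],70).round(1))
p=cv2.imread("pics/scene0.png")[155:345,195:455]
cv2.imwrite("pics/crop.png",cv2.resize(p,None,fx=3,fy=3,interpolation=cv2.INTER_CUBIC))
E
```

```text
scene [304 181  16  19 205] top mean [450.2  70.4] rect [449.9  70.7] [19.4 33.4] 55.2 depth [453.4  69.2  54.2] 3.4 58.4
scene [286 213  18  18 251] top mean [509.3  21. ] rect [508.7  21.1] [27.4 26.6] 72.2 depth [513.5  20.3  54.1] 40.5 58.0
scene [294 232  21  32 494] top mean [564.4  25.3] rect [566.1  25.8] [50.6 23.7] 5.4 depth [588.5  15.7  75.5] 46.2 93.9
scene [384 248  25  23 279] top mean [635.5 154.9] rect [635.3 154.9] [36.9 14.9] 29.0 depth [637.7 153.1  53.9] 45.5 57.9
scene [301 281  23  21 304] top mean [652.7   8.8] rect [652.5   8.9] [28.1 23.3] 51.3 depth [654.8   8.   54.9] 46.9 57.8
side [337 238  24  38 596] top mean [590.2  -2.2] rect [589.9  -0. ] [ 29.7 107.7] 15.5 depth [578.9  29.6  66.6] 38.8 90.9
side [293 248  24  19 316] top mean [653.8  14.5] rect [654.2  14.5] [29.8 25.1] 54.9 depth [652.4  16.1  49.7] 38.4 55.6
side [385 265  21  18 290] top mean [511.5  26.5] rect [510.9  26.6] [27.4 27.9] 14.3 depth [511.8  29.7  50.6] 40.6 55.8
side [418 286  30  24 450] top mean [452.2  75.9] rect [452.1  75.8] [21.4 33.2] 55.7 depth [451.7  77.6  49.9] 39.0 55.2
side [266 303  32  19 452] top mean [635.7 159.3] rect [635.9 159.3] [38.2 19. ] 29.1 depth [634.8 160.7  49.7] 38.7 55.6
slab top corners [[ 438.2 -100.6   40. ]
 [ 418.8  197.1   40. ]
 [ 662.7  216.3   40. ]
 [ 687.2  -73.3   40. ]]
tray rim outer [[ 431.3 -225.2   34. ]
 [ 421.9 -111.3   34. ]
 [ 717.5  -79.9   34. ]
 [ 730.5 -194.1   34. ]]
bowl [[745.3  19.5  40. ]] pot [[732.6 141.4  70. ]]
```

View pics/crop.png

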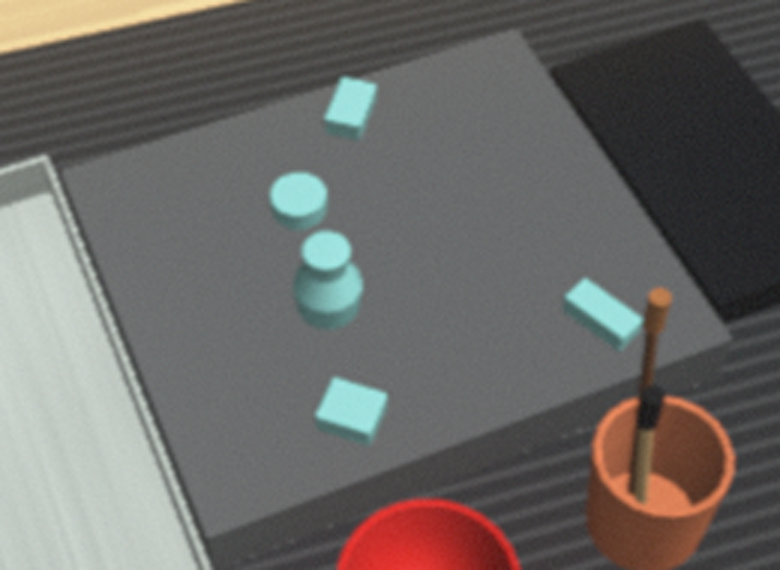

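The crop shows four separate pieces. The block and strip share a lane clear of the vase, the disc lies between the vase and the robot, and the bar is nearest the robot. I'll turn the tool so its x axis points toward the tray and use two slightly parted fingertips as the pusher. First I'll measure the vase and the brush tips while turning.

```bash
cat >> h.py <<'E'
from scipy.spatial.transform import Rotation as Rr
PSI=0.09
def world(s,t,z): return np.array([np.cos(PSI)*s-np.sin(PSI)*t,np.sin(PSI)*s+np.cos(PSI)*t,z])
def loc(x,y): return np.array([np.cos(PSI)*x+np.sin(PSI)*y,-np.sin(PSI)*x+np.cos(PSI)*y])
def go(*targets):
    from bench import arm
    s=arm.read_state();R=Rr.from_quat(s["ee_rot"]);p=s["position"]
    az=np.arctan2(*R.as_matrix()[[1,0],0])
    print("clk",round(s["clock"],2),"pos",p.round(1),"st",loc(*p[:2]).round(1),"turn needed",round((az-(PSI-np.pi/2)),3),"j",s["joints"].round(2),"w",round(s["gripper_width"],1),"F",s["contact_force"].round(1))
    for t in targets:
        t=np.array(t);print(" to",t.round(1),"tool cm",(R.inv().apply(t-p)/10).round(2));p=t
E
python3 - <<'E'
from h import *
print("vase top rim z90", ray_z("scene",[(304,238)],90).round(1), ray_z("side",[(349,243)],90).round(1))
for nm,a,b in(("brush orange",(413,256),(229,226)),("brush2",(411,290),(209,224))):
    c=[optics.get_calibration(n) for n in("scene","side")]
    P=[k["K"]@np.c_[cv2.Rodrigues(k["rvec"])[0],k["tvec"]] for k in c]
    X=cv2.triangulatePoints(P[0],P[1],np.array(a,float),np.array(b,float));print(nm,(X[:3]/X[3]).T.round(0))
for n,p in dict(bar=(451,73),disc=(510,24),strip=(635.6,157),block=(653.3,11.7)).items(): print(n,loc(*p).round(1))
go(world(456,-60,150))
E
```

```text
vase top rim z90 [[580.2  18.7  90. ]] [[578.8  28.8  90. ]]
brush orange [[706. 138. 156.]]
brush2 [[747. 118. 143.]]
bar [455.7  32.2]
disc [510.1 -21.9]
strip [647.1  99.2]
block [651.7 -47.1]
clk 0.1 pos [ 145.9 -607.2  230.3] st [  90.8 -617.9] turn needed -1.425 j [-1.08  0.39  0.01 -0.   -1.19 -0.26] w 85.4 F [0.4 0.6 0.3]
 to [459.5 -18.8 150. ] tool cm [-44.24  49.88   8.12]
```

send_rows(
  steps=[
    [[0, 0, 0, -0.125, 0.17], [0, 0, 0, -0.125, 0.17], [0, 0, 0, -0.125, 0.17], [0, 0, 0, -0.125, 0.17], [0, 0, 0, -0.125, 0.17], [0, 0, 0, -0.125, 0.17], [0, 0, 0, -0.125, 0.17], [0, 0, 0, -0.125, 0.17], [0, 0, 0, -0.125, 0.17], [0, 0, 0, -0.125, 0.17]],
  ],
)

```text
clock: 0.93
position: [145.0, -603.7, 223.4]
ee_rot: [-0.679, 0.735, 0.007, 0.003]
contact_force: [-0.2, 0.4, 0.2]
gripper_width: 14.6
```

send_rows(
  steps=[
    [[0, -3.5, -0.07, -0.085, 0.17], [0, -3.5, -0.07, -0.085, 0.17], [-2.4, -3.2, -0.07, 0, 0.17], [-2.4, -3.2, -0.07, 0, 0.17], [-2.4, -3.2, -0.07, 0, 0.17], [-2.4, -3.2, -0.07, 0, 0.17], [-2.4, -3.2, -0.07, 0, 0.17], [-2.4, -3.2, -0.07, 0, 0.17], [-2.4, -3.2, -0.07, 0, 0.17], [-2.4, -3.2, -0.07, 0, 0.17]],
  ],
)

```text
clock: 1.77
position: [455.3, -384.2, 224.8]
ee_rot: [0.738, -0.675, -0.013, -0.005]
contact_force: [0.3, -0.4, 0.4]
gripper_width: 14.7
```

```bash
python3 -c "
from h import *
go(world(456,76,140),world(456,76,45),world(456,-160,45))"
```

```text
clk 1.77 pos [ 455.3 -384.2  224.8] st [ 419.  -423.5] turn needed -0.002 j [-0.44  0.35 -0.05 -0.02 -1.19  0.53] w 14.7 F [ 0.3 -0.4  0.4]
 to [447.3 116.7 140. ] tool cm [-49.73  -3.72   9.73]
 to [447.3 116.7  45. ] tool cm [ 0.25 -0.1   9.5 ]
 to [ 468.5 -118.4   45. ] tool cm [23.59 -0.04 -0.61]
```

send_rows(
  steps=[
    [[-4, -0.3, 0.3, 0, 0.17], [-4, -0.3, 0.3, 0, 0.17], [-4, -0.3, 0.5, 0, 0.17], [-4, -0.3, 0.5, 0, 0.17], [-4, -0.3, 0.5, 0, 0.17], [-4, -0.3, 0.5, 0, 0.17], [-4, -0.3, 0.5, 0, 0.17], [-4, -0.3, 0.5, 0, 0.17], [-4, -0.3, 0.5, 0, 0.17], [-4, -0.3, 0.5, 0, 0.17]],
  ],
)

```text
clock: 2.6
position: [450.6, 29.2, 183.3]
ee_rot: [0.738, -0.675, -0.015, -0.004]
contact_force: [0.6, -0.4, 0.1]
gripper_width: 14.5
```

send_rows(
  steps=[
    [[-4, -0.3, 0.1, 0, 0.17], [-3, -0.1, 0.1, 0, 0.17], [-2, 0, 0, 0, 0.17], [0, 0, 0, 0, 0.17], [0, 0, 0, 0, 0.17]],
  ],
)

```text
clock: 3.02
position: [443.3, 129.8, 181.8]
ee_rot: [0.741, -0.671, -0.016, -0.002]
contact_force: [0.9, -1.3, -0.8]
gripper_width: 14.7
```

```bash
python3 -c "
from h import *
from bench import arm
print(arm.read_state()['ee_rot'])
go(world(456,76,45),world(456,-160,45))"
```

```text
[ 0.74123693 -0.67105903 -0.01555302 -0.00238832]
clk 3.02 pos [443.3 129.8 181.8] st [453.2  89.4] turn needed 0.009 j [ 0.62  0.16 -0.43 -0.04 -0.99 -0.5 ] w 14.7 F [ 0.9 -1.3 -0.8]
 to [447.3 116.7  45. ] tool cm [ 1.7  -0.51 13.63]
 to [ 468.5 -118.4   45. ] tool cm [23.59  0.22 -0.62]
```

send_rows(
  steps=[
    [[0.2, -0.1, 3, 0, 0.17], [0.2, -0.1, 3, 0, 0.17], [0.2, -0.1, 3, 0, 0.17], [0.2, 0, 2.2, 0, 0.17], [0, 0, 1, 0, 0.17], [0, 0, 0, 0, 0.17]],
  ],
)

```text
clock: 3.52
position: [446.8, 120.9, 56.8]
ee_rot: [0.74, -0.673, -0.014, -0.005]
contact_force: [0.4, 0.4, 0.2]
gripper_width: 14.5
```

```bash
python3 -c "
from h import *
from bench import arm
print(arm.read_state()['ee_rot'])
go(world(456,76,45),world(456,-160,45))"
```

```text
[ 0.7396446  -0.67282392 -0.01446447 -0.00496208]
clk 3.52 pos [446.8 120.9  56.8] st [455.8  80.3] turn needed 0.004 j [ 0.6   0.34 -0.58 -0.05 -0.65 -0.46] w 14.5 F [0.4 0.4 0.2]
 to [447.3 116.7  45. ] tool cm [ 0.46 -0.03  1.16]
 to [ 468.5 -118.4   45. ] tool cm [23.59  0.11 -0.66]
```

send_rows(
  steps=[
    [[0, 0, 0.8, 0, 0.17], [0, 0, 0.1, 0, 0.17], [1.2, 0, -0.08, 0, 0.17], [1.2, 0, -0.08, 0, 0.17], [1.2, 0, -0.08, 0, 0.17], [1.2, 0, -0.08, 0, 0.17], [1.2, 0, -0.08, 0, 0.17]],
  ],
)

```text
clock: 4.1
position: [455.7, 59.0, 53.0]
ee_rot: [0.74, -0.673, -0.013, -0.008]
contact_force: [-0.0, 0.1, 0.2]
gripper_width: 14.5
```

```bash
python3 -c "
from h import *
from bench import arm
print(arm.read_state()['ee_rot'])
go(world(456,-160,45))"
```

```text
[ 0.73972669 -0.67273188 -0.01280691 -0.00849879]
clk 4.1 pos [455.7  59.   53. ] st [459.2  17.8] turn needed 0.005 j [ 0.46  0.34 -0.59 -0.05 -0.63 -0.33] w 14.5 F [-0.   0.1  0.2]
 to [ 468.5 -118.4   45. ] tool cm [17.79  0.4   0.26]
```

```bash
python3 - <<'E'
from h import *
p,d=optics.get_image("side");cv2.imwrite("pics/side1.png",p);pieces("side",p,d)
cv2.imwrite("pics/side1c.png",cv2.resize(p[120:360,240:520],None,fx=2.5,fy=2.5))
E
```

```text
side [337 239  24  37 459] top mean [586.1  12.9] rect [588.4   3.1] [ 31.1 106.5] 15.8 depth [577.8  30.5  62.9] 39.3 90.3
side [293 249  24  18 179] top mean [652.4  29.4] rect [648.5  23.7] [40.2 34.8] 53.7 depth [650.3  19.2  46.8] 38.7 54.0
side [385 266  21  17 165] top mean [510.2  42.5] rect [512.6  34.8] [44.5 26.9] 73.7 depth [510.1  34.   48. ] 38.7 55.0
side [425 276  12  17 101] top mean [457.2  58.7] rect [457.7  52. ] [12.4 35.9] 7.9 depth [458.4  48.9  48.3] 38.6 72.9
side [266 303  32  19 245] top mean [629.5 172.8] rect [632.6 165.9] [39.7 32.7] 29.7 depth [632.9 163.5  46.8] 39.3 54.5
```

View pics/side1c.png

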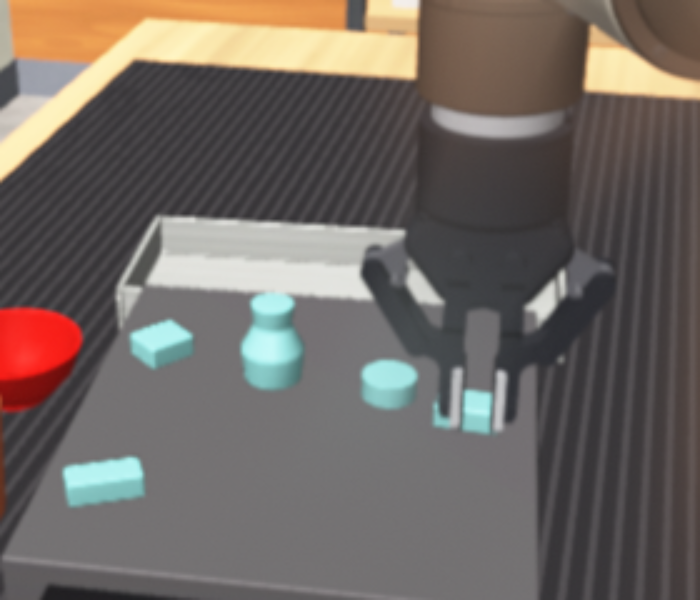

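The fingers are behind the bar and the bar has moved with them, so contact is good. I'll lower the tips a few mm and continue.

send_rows(
  steps=[
    [[-0.5, 0.1, 0, 0, 0.17], [0, 0.1, 0.5, 0, 0.17], [0, 0.1, 0.3, 0, 0.17], [1.2, 0, -0.05, 0, 0.17], [1.2, 0, -0.05, 0, 0.17], [1.2, 0, -0.05, 0, 0.17], [1.2, 0, -0.05, 0, 0.17]],
  ],
)

```text
clock: 4.73
position: [458.7, 18.0, 47.1]
ee_rot: [0.741, -0.671, -0.011, -0.012]
contact_force: [0.0, 0.7, 0.0]
gripper_width: 14.0
```

```bash
python3 -c "
from h import *
from bench import arm
print(arm.read_state()['ee_rot'])
go(world(456,-160,45))"
```

```text
[ 0.74112866 -0.67115583 -0.01127847 -0.0122867 ]
clk 4.73 pos [458.7  18.   47.1] st [458.5 -23.3] turn needed 0.009 j [ 0.37  0.34 -0.6  -0.05 -0.61 -0.23] w 14.0 F [0.  0.7 0. ]
 to [ 468.5 -118.4   45. ] tool cm [13.67  0.37 -0.24]
```

send_rows(
  steps=[
    [[1.3, 0.04, -0.05, 0, 0.17], [1.3, 0.04, -0.05, 0, 0.17], [1.3, 0.04, -0.05, 0, 0.17], [1.3, 0.04, -0.05, 0, 0.17], [1.3, 0.04, -0.05, 0, 0.17], [1.3, 0.04, -0.05, 0, 0.17], [1.3, 0.04, -0.05, 0, 0.17], [1.3, 0.04, -0.05, 0, 0.17], [1.3, 0.04, -0.05, 0, 0.17], [1.3, 0.04, -0.05, 0, 0.17]],
  ],
)

```text
clock: 5.57
position: [470.9, -109.7, 46.6]
ee_rot: [0.746, -0.666, -0.01, -0.014]
contact_force: [0.9, 0.4, 0.7]
gripper_width: 14.2
```

```bash
python3 - <<'E'
from h import *
go(world(456,-165,47))
p,d=optics.get_image("scene");cv2.imwrite("pics/scene1.png",p);pieces("scene",p,d)
cv2.imwrite("pics/scene1c.png",cv2.resize(p[130:390,130:460],None,fx=2.4,fy=2.3))
E
```

```text
clk 5.57 pos [ 470.9 -109.7   46.6] st [ 459.2 -151.6] turn needed 0.023 j [ 0.08  0.38 -0.54 -0.06 -0.65  0.07] w 14.2 F [0.9 0.4 0.7]
 to [ 469.  -123.3   47. ] tool cm [ 1.33  0.35 -0.09]
scene [285 213  19  18 253] top mean [509.3  21. ] rect [508.7  21.1] [27.4 26.6] 72.2 depth [513.6  20.3  54.2] 43.6 58.8
scene [294 232  21  32 493] top mean [564.4  25.3] rect [566.1  25.8] [50.6 23.7] 5.4 depth [588.5  15.7  75.5] 46.7 93.7
scene [196 235  17  20 204] top mean [ 512.4 -134.1] rect [ 512.1 -133.9] [31.3 17.3] 11.1 depth [ 487.1 -135.7   18.7] 10.5 23.2
scene [384 248  25  23 273] top mean [635.6 154.8] rect [635.4 154.8] [36.8 14.8] 29.6 depth [637.7 153.2  54.1] 44.2 59.2
scene [301 281  23  21 311] top mean [652.5   8.7] rect [652.5   8.8] [28.  23.2] 51.3 depth [654.9   7.9  54.8] 46.2 58.1
```

View pics/scene1c.png

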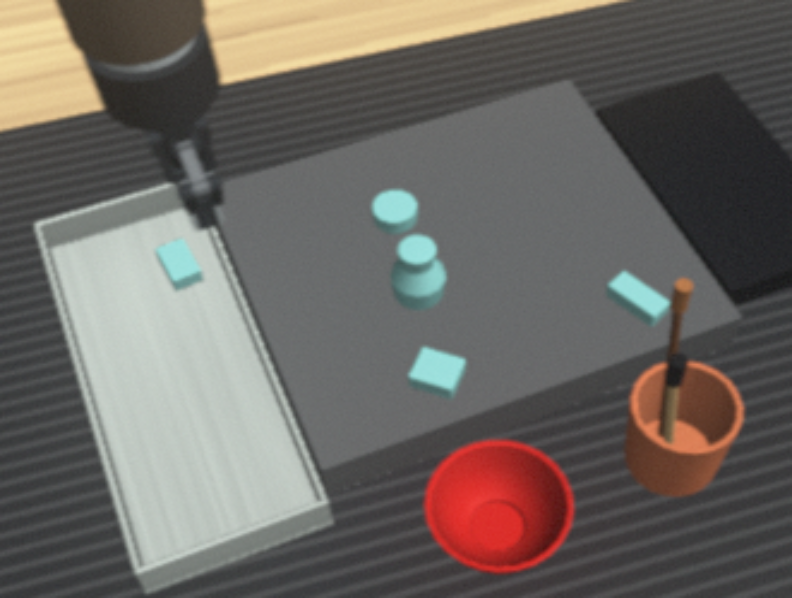

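The bar is in the tray at crop (180,262), and nothing else has moved. The disc is next.

send_rows(
  steps=[
    [[-0.5, 0, -1.2, 0, 0.17], [-3.2, 0, -0.7, 0, 0.17], [-3.2, 0, 0, 0, 0.17], [-3.2, 0, 0, 0, 0.17], [-3.2, 0, 0, 0, 0.17], [-3.2, -0.5, 0, 0.02, 0.17], [-2.2, -2, 0, 0, 0.17], [0, -2.3, 0.5, 0, 0.17], [0, 0, 0.5, 0, 0.17], [0, 0, 0, 0, 0.17]],
  ],
)

```text
clock: 6.45
position: [499.0, 93.1, 61.1]
ee_rot: [0.739, -0.673, -0.011, -0.015]
contact_force: [-0.9, -0.6, -0.6]
gripper_width: 14.5
```

```bash
python3 - <<'E'
from h import *
go(world(509,25,47),world(509,-160,47))
E
```

```text
clk 6.45 pos [499.   93.1  61.1] st [505.3  47.9] turn needed 0.004 j [ 0.49  0.38 -0.48 -0.05 -0.69 -0.36] w 14.5 F [-0.9 -0.6 -0.6]
 to [504.7  70.6  47. ] tool cm [ 2.34 -0.35  1.33]
 to [ 521.3 -113.6   47. ] tool cm [18.49  0.07 -0.66]
```

send_rows(
  steps=[
    [[0.5, -0.2, 0.9, 0, 0.17], [0.5, -0.15, 0.4, 0, 0.17], [1.3, 0, -0.02, 0, 0.17], [1.3, 0, -0.05, 0, 0.17], [1.3, 0, -0.05, 0, 0.17], [1.3, 0, -0.05, 0, 0.17], [1.3, 0, -0.05, 0, 0.17]],
  ],
)

```text
clock: 7.03
position: [505.2, 14.3, 43.2]
ee_rot: [0.74, -0.673, -0.012, -0.012]
contact_force: [-0.6, 0.9, 0.4]
gripper_width: 14.9
```

```bash
python3 - <<'E'
from h import *
go(world(509,-160,47))
p,d=optics.get_image("scene");cv2.imwrite("pics/scene2.png",p);pieces("scene",p,d)
E
```

```text
clk 7.03 pos [505.2  14.3  43.2] st [504.4 -31.2] turn needed 0.005 j [ 0.33  0.41 -0.49 -0.05 -0.66 -0.19] w 14.9 F [-0.6  0.9  0.4]
 to [ 521.3 -113.6   47. ] tool cm [12.86 -0.39 -0.83]
scene [267 216  19  18 259] top mean [506.5 -10.1] rect [506.3 -10.2] [28.6 27. ] 0.3 depth [510.7 -10.6  54.4] 44.1 58.3
scene [294 232  22  32 491] top mean [564.5  25.3] rect [565.9  25.5] [51.5 23.7] 4.3 depth [588.6  15.8  75.2] 47.5 93.1
scene [196 235  17  19 206] top mean [ 512.5 -134.4] rect [ 512.2 -134.4] [31.4 17.7] 12.4 depth [ 487.2 -136.1   18.8] 10.7 22.8
scene [384 248  25  23 278] top mean [635.5 154.9] rect [635.3 154.9] [37.  14.8] 28.8 depth [637.7 153.   54.1] 45.6 58.3
scene [301 281  23  21 313] top mean [652.5   8.8] rect [652.3   8.6] [27.9 22.9] 52.9 depth [655.    7.8  54.7] 42.0 58.5
```

send_rows(
  steps=[
    [[1.3, -0.02, -0.2, 0, 0.17], [1.3, -0.02, -0.15, 0, 0.17], [1.3, -0.02, -0.08, 0, 0.17], [1.3, 0, -0.08, 0, 0.17], [1.3, 0, -0.07, 0, 0.17], [1.3, 0, -0.07, 0, 0.17], [1.3, 0, -0.07, 0, 0.17], [1.3, 0, -0.07, 0, 0.17], [1.3, 0, -0.07, 0, 0.17], [1.3, 0, -0.07, 0, 0.17]],
  ],
)

```text
clock: 7.92
position: [507.5, -129.4, 43.7]
ee_rot: [0.735, -0.678, -0.017, -0.008]
contact_force: [0.7, -0.1, 0.0]
gripper_width: 14.4
```

```bash
python3 - <<'E'
from h import *
go(world(509,-165,47))
p,d=optics.get_image("scene");cv2.imwrite("pics/scene3.png",p);pieces("scene",p,d)
E
```

```text
clk 7.92 pos [ 507.5 -129.4   43.7] st [ 493.8 -174.5] turn needed -0.009 j [ 0.04  0.44 -0.43 -0.05 -0.71  0.08] w 14.4 F [ 0.7 -0.1  0. ]
 to [ 521.8 -118.6   47. ] tool cm [-0.97 -1.51 -0.31]
scene [294 233  21  31 480] top mean [564.2  25.4] rect [565.8  25.8] [51.3 23.7] 5.4 depth [588.5  15.9  75.9] 47.1 95.0
scene [197 241  16  14  44] top mean [ 528.1 -135.8] rect [ 523.6 -138.9] [31.5 13. ] 41.0 depth [ 511.3 -137.    34.7] 10.5 135.7
scene [384 248  25  22 284] top mean [635.6 154.8] rect [635.3 154.9] [37.  14.8] 28.8 depth [637.6 152.8  54. ] 45.0 58.2
scene [218 258  13  17 108] top mean [ 565.7 -109.8] rect [ 565.4 -109.5] [23.4 11.3] 10.4 depth [ 552.3 -111.1   32.5] 22.6 39.0
scene [301 281  23  21 307] top mean [652.6   8.8] rect [652.5   8.8] [28.2 23.1] 52.2 depth [654.9   7.8  54.8] 44.9 58.4
```

```bash
python3 - <<'E'
from h import *
for i in range(4): p,d=optics.get_image("scene")
cv2.imwrite("pics/scene4.png",p);pieces("scene",p,d)
cv2.imwrite("pics/scene4c.png",cv2.resize(p[160:390,130:330],None,fx=3,fy=2.6))
E
```

```text
scene [294 233  21  31 479] top mean [564.3  25.3] rect [565.8  25.8] [51.3 23.7] 5.4 depth [588.5  15.9  75.8] 46.9 93.6
scene [384 248  25  23 284] top mean [635.7 154.8] rect [635.4 154.7] [36.9 14.4] 29.0 depth [637.8 152.7  53.9] 45.0 58.0
scene [223 266  13  18 114] top mean [ 584.7 -106.2] rect [ 584.8 -106.4] [23.4 11.8] 10.0 depth [ 572.4 -106.8   32.6] 19.3 39.7
scene [301 281  23  21 308] top mean [652.6   8.8] rect [652.5   8.8] [28.2 23.1] 52.2 depth [654.8   8.1  54.7] 46.1 58.3
```

View pics/scene4c.png

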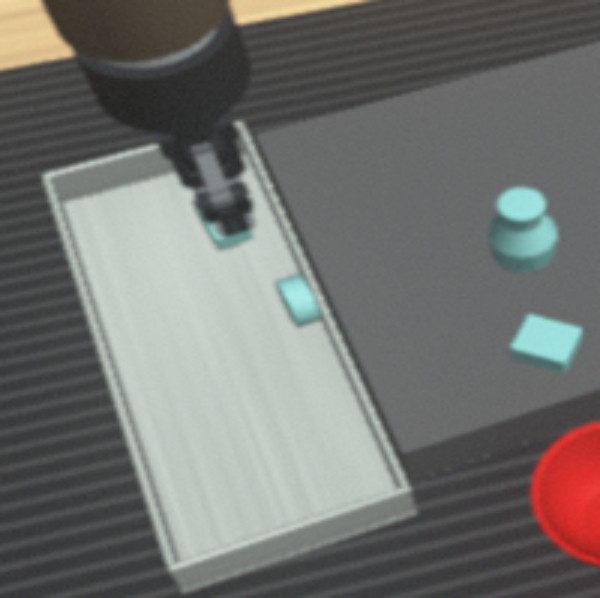

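The disc is in the tray, rolling on its edge along the near wall at crop (300,298). The slab now holds the block, the strip and the vase. I'll raise and go round to behind the block.

send_rows(
  steps=[
    [[0, -0.5, -2, 0, 0.17], [0, -3.5, -1.8, 0, 0.17], [0, -3.8, -0.1, 0, 0.17], [0, -3.8, -0.1, 0, 0.17], [-1, -3.5, -0.1, 0, 0.17], [-3.8, -0.5, 0, 0, 0.17], [-3.8, 0, 0, 0, 0.17], [-3.8, 0, 0, 0, 0.17], [-3.5, 0, 0, 0, 0.17], [0, 0, 0, 0, 0.17]],
  ],
)

```text
clock: 9.0
position: [652.7, 54.2, 85.9]
ee_rot: [0.735, -0.677, -0.019, -0.006]
contact_force: [0.1, 0.8, 0.1]
gripper_width: 14.4
```

```bash
python3 - <<'E'
from h import *
go(world(653,2,80),world(653,0,46),world(653,-165,47))
E
```

```text
clk 9.0 pos [652.7  54.2  85.9] st [654.9  -4.6] turn needed -0.008 j [ 0.31  0.57 -0.06 -0.05 -0.95 -0.2 ] w 14.4 F [0.1 0.8 0.1]
 to [650.2  60.7  80. ] tool cm [-0.64  0.19  0.62]
 to [650.4  58.7  46. ] tool cm [ 0.32 -0.06  3.39]
 to [ 665.2 -105.6   47. ] tool cm [16.48 -0.13 -0.71]
```

send_rows(
  steps=[
    [[-0.7, 0.2, 1.5, 0, 0.17], [0, 0, 1.5, 0, 0.17], [0, 0, 0.7, 0, 0.17], [0, 0, 0.1, 0, 0.17], [0.6, 0, 0, 0, 0.17]],
  ],
)

```text
clock: 9.42
position: [648.4, 64.4, 47.3]
ee_rot: [0.739, -0.673, -0.019, -0.006]
contact_force: [-0.1, -0.3, 0.5]
gripper_width: 14.4
```

```bash
python3 - <<'E'
from h import *
go(world(653,-165,47))
E
```

```text
clk 9.42 pos [648.4  64.4  47.3] st [651.6   5.9] turn needed 0.004 j [ 0.33  0.61 -0.1  -0.05 -0.87 -0.2 ] w 14.4 F [-0.1 -0.3  0.5]
 to [ 665.2 -105.6   47. ] tool cm [17.08 -0.07 -0.6 ]
```

send_rows(
  steps=[
    [[1.2, -0.03, -0.05, 0, 0.17], [1.2, -0.03, -0.05, 0, 0.17], [1.2, -0.03, -0.05, 0, 0.17], [1.2, -0.03, -0.07, 0, 0.17], [1.2, -0.03, -0.07, 0, 0.17], [1.2, -0.03, -0.07, 0, 0.17], [1.2, -0.03, -0.07, 0, 0.17], [1.2, -0.03, -0.07, 0, 0.17]],
  ],
)

```text
clock: 10.08
position: [662.1, -44.1, 51.9]
ee_rot: [0.738, -0.674, -0.018, -0.008]
contact_force: [0.1, 0.6, 0.0]
gripper_width: 14.4
```

```bash
python3 - <<'E'
from h import *
go(world(653,-165,47))
p,d=optics.get_image("scene");pieces("scene",p,d)
E
```

```text
clk 10.08 pos [662.1 -44.1  51.9] st [ 655.4 -103.4] turn needed -0.0 j [ 0.16  0.62 -0.06 -0.05 -0.9  -0.04] w 14.4 F [0.1 0.6 0. ]
 to [ 665.2 -105.6   47. ] tool cm [6.17 0.24 0.27]
scene [298 232  18  32 400] top mean [565.5  26.4] rect [566.2  26.6] [51.3 20.6] 1.3 depth [589.2  18.4  76.5] 47.2 94.5
scene [196 235  17  20 210] top mean [ 512.3 -134.3] rect [ 512.2 -134.3] [31.4 17.6] 12.4 depth [ 487.2 -136.1   18.7] 9.3 22.2
scene [384 248  25  23 285] top mean [635.6 154.8] rect [635.4 154.7] [36.9 14.4] 29.0 depth [637.8 153.   53.9] 45.1 58.2
scene [223 266  13  18 122] top mean [ 585.3 -106. ] rect [ 585.5 -106.3] [23.4 11.8] 10.0 depth [ 572.5 -106.7   32.3] 20.1 40.3
scene [254 299  22  22 310] top mean [662.2 -67.2] rect [662.1 -66.2] [27.3 22.9] 51.8 depth [664.7 -67.5  55.5] 42.8 97.8
```

send_rows(
  steps=[
    [[1.2, 0.03, 0.1, 0, 0.17], [1.2, 0.03, 0.1, 0, 0.17], [1.2, 0.03, 0.05, 0, 0.17], [1.2, 0.03, -0.02, 0, 0.17], [1.2, 0.03, -0.04, 0, 0.17]],
  ],
)

```text
clock: 10.55
position: [666.4, -111.7, 47.5]
ee_rot: [0.738, -0.675, -0.017, -0.008]
contact_force: [-0.7, -0.2, -0.5]
gripper_width: 14.3
```

```bash
python3 - <<'E'
from h import *
go(world(653,-165,47))
for i in range(4):p,d=optics.get_image("scene")
pieces("scene",p,d)
E
```

```text
clk 10.55 pos [ 666.4 -111.7   47.5] st [ 653.6 -171.1] turn needed -0.001 j [ 0.06  0.64 -0.03 -0.05 -0.91  0.06] w 14.3 F [-0.7 -0.2 -0.5]
 to [ 665.2 -105.6   47. ] tool cm [-0.61  0.06  0.08]
scene [294 233  21  31 475] top mean [564.4  25.4] rect [566.1  25.8] [50.6 23.7] 5.4 depth [588.7  15.9  75.6] 46.3 94.3
scene [384 248  25  22 279] top mean [635.6 154.9] rect [635.4 154.8] [36.9 14.2] 29.0 depth [637.6 152.9  54. ] 43.6 58.1
scene [221 329  23  17 238] top mean [ 691.9 -124.3] rect [ 688.3 -123.1] [22.5 24.6] 49.0 depth [ 675.6 -125.1   21.6] 12.6 138.7
```

The block is in the tray at (676,−125). The strip sits close to the leaning brush, so I'll raise the arm, close the jaws and turn the gripper back a quarter turn. That puts its narrow side toward the brush.

send_rows(
  steps=[
    [[0, 0, -2.5, 0, 0], [0, 0, -3, 0.12, 0], [0, 0, -2.5, 0.12, 0], [0, 0, -0.07, 0.12, 0], [0, 0, -0.07, 0.12, 0], [0, 0, -0.07, 0.12, 0], [0, 0, -0.07, 0.12, 0], [0, 0, -0.07, 0.12, 0], [0, 0, -0.07, 0.12, 0], [0, 0, -0.07, 0.12, 0]],
  ],
)

```text
clock: 11.58
position: [667.8, -105.9, 137.3]
ee_rot: [-0.266, 0.964, 0.02, -0.002]
contact_force: [0.2, 0.0, -0.4]
gripper_width: 0.1
```

send_rows(
  steps=[
    [[0, 0, -0.07, 0.12, 0], [0, 0, -0.07, 0.12, 0], [0, 0, -0.07, 0.12, 0], [0, 0, -0.07, 0.12, 0], [0, 0, -0.07, 0.02, 0]],
  ],
)

```text
clock: 12.0
position: [667.8, -101.0, 141.6]
ee_rot: [-0.008, 1.0, 0.019, -0.007]
contact_force: [-0.1, -0.1, -0.7]
gripper_width: -0.2
```

```bash
python3 - <<'E'
from h import *
from bench import arm
print(arm.read_state()["ee_rot"])
go(world(646,146,110),world(646,144,46),world(646,-165,47))
E
```

```text
[-0.00820538  0.99976204  0.01878863 -0.00745134]
clk 12.0 pos [ 667.8 -101.   141.6] st [ 656.  -160.6] turn needed -1.644 j [ 0.07  0.55  0.06 -0.04 -1.09 -1.61] w -0.2 F [-0.1 -0.1 -0.7]
 to [630.3 203.5 110. ] tool cm [ 3.2  30.36  4.35]
 to [630.4 201.5  46. ] tool cm [-0.11 -0.44  6.39]
 to [ 658.2 -106.3   47. ] tool cm [ -2.26 -30.79  -1.29]
```

send_rows(
  steps=[
    [[0.3, 1, 0, -0.07, 0], [0.4, 3.8, 0.3, 0, 0], [0.4, 3.8, 0.3, 0, 0], [0.4, 3.8, 0.3, 0, 0], [0.3, 3.8, 0.3, 0, 0], [0.2, 3.8, 0.3, 0, 0], [0.1, 3.8, 0.3, 0, 0], [0, 3.8, 0.3, 0, 0], [0, 2, 0.2, 0, 0], [0, 0, 0, 0, 0]],
  ],
)

```text
clock: 12.83
position: [617.0, 211.9, 131.2]
ee_rot: [-0.048, 0.999, 0.02, -0.005]
contact_force: [0.3, -0.3, 0.3]
gripper_width: 0.2
```

```bash
python3 - <<'E'
from h import *
go(world(646,146,110),world(646,144,46),world(646,-165,47))
E
```

```text
clk 12.83 pos [617.  211.9 131.2] st [633.6 155.6] turn needed -1.565 j [ 0.56  0.51 -0.04 -0.05 -1.01 -2.01] w 0.2 F [ 0.3 -0.3  0.3]
 to [630.3 203.5 110. ] tool cm [-1.26 -1.05  2.07]
 to [630.4 201.5  46. ] tool cm [-0.05 -0.46  6.39]
 to [ 658.2 -106.3   47. ] tool cm [  0.18 -30.87  -1.34]
```

send_rows(
  steps=[
    [[-0.6, -0.5, 2.2, 0, 0], [-0.6, -0.4, 2.2, 0, 0], [0, -0.2, 2.2, 0, 0], [0, 0, 1.2, 0, 0], [0, 0, 0.2, 0, 0], [0, 0, 0, 0, 0]],
  ],
)

```text
clock: 13.33
position: [628.9, 210.5, 50.7]
ee_rot: [-0.053, 0.998, 0.021, -0.003]
contact_force: [0.2, 0.2, -0.4]
gripper_width: -0.0
```

```bash
python3 - <<'E'
from h import *
go(world(646,144,46),world(646,-165,47))
E
```

```text
clk 13.33 pos [628.9 210.5  50.7] st [645.3 153.1] turn needed -1.554 j [ 0.55  0.61 -0.09 -0.05 -0.86 -1.98] w -0.0 F [ 0.2  0.2 -0.4]
 to [630.4 201.5  46. ] tool cm [-0.06 -0.93  0.43]
 to [ 658.2 -106.3   47. ] tool cm [  0.52 -30.86  -1.39]
```

send_rows(
  steps=[
    [[0, -0.3, 0.35, -0.015, 0], [0, -0.5, 0.05, 0, 0], [0, -1, -0.07, 0, 0], [0, -1.2, -0.08, 0, 0], [0, -1.2, -0.08, 0, 0], [0, -1.2, -0.08, 0, 0], [0, -1.2, -0.08, 0, 0], [0, -1.2, -0.08, 0, 0]],
  ],
)

```text
clock: 14.0
position: [641.7, 127.1, 53.6]
ee_rot: [-0.063, 0.998, 0.022, 0.002]
contact_force: [0.1, 0.5, 0.9]
gripper_width: 0.4
```

```bash
python3 - <<'E'
from h import *
go(world(646,-165,47))
p,d=optics.get_image("scene");pieces("scene",p,d)
p,d=optics.get_image("side");pieces("side",p,d)
cv2.imwrite("pics/side5c.png",cv2.resize(p[120:400,190:520],None,fx=2.1,fy=2.1))
E
```

```text
clk 14.0 pos [641.7 127.1  53.6] st [650.5  68.9] turn needed -1.535 j [ 0.42  0.59 -0.11 -0.05 -0.85 -1.83] w 0.4 F [0.1 0.5 0.9]
 to [ 658.2 -106.3   47. ] tool cm [  1.29 -23.37  -0.39]
scene [294 233  21  31 480] top mean [564.4  25.4] rect [566.1  25.8] [50.6 23.7] 5.4 depth [588.5  15.8  75.5] 46.7 95.0
scene [196 235  17  20 190] top mean [ 512.6 -134.8] rect [ 512.3 -134.8] [31.4 16.9] 12.4 depth [ 487.6 -136.4   18.9] 10.5 22.6
scene [362 258  21  22 236] top mean [643.5 111.6] rect [640.4 112.5] [36.5 15. ] 7.0 depth [646.5 109.7  57.8] 46.2 110.1
scene [223 267  13  17  95] top mean [ 585.3 -106.6] rect [ 585.4 -106.3] [25.2 11.8] 10.0 depth [ 573.  -106.9   31.9] 20.2 39.0
scene [221 325  23  21 268] top mean [ 688.6 -123.1] rect [ 688.4 -122.9] [23.  25.3] 48.5 depth [ 671.6 -124.3   19.1] 13.0 22.2
side [337 239  24  37 475] top mean [586.6  11.8] rect [588.5   2.7] [ 31.1 107.2] 15.8 depth [578.   30.5  63.2] 40.1 90.0
side [284 286  21  15 124] top mean [626.8 124.3] rect [629.8 118.8] [21.6 33.6] 7.5 depth [629.4 114.5  47.6] 39.4 64.9
```

View pics/side5c.png

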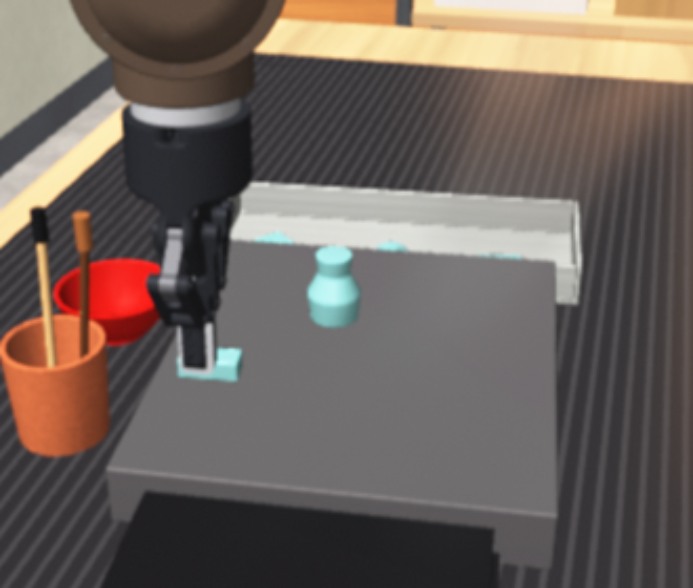

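The strip is flush against the finger and clear of the brush. The finger sits a little toward the pot side of its centre and is riding high, so I'll back off, re-centre, lower and go on.

send_rows(
  steps=[
    [[0, 0.8, 0, -0.035, 0], [0.5, 0, 0.4, 0, 0], [0.3, 0, 0.3, 0, 0], [0.05, -0.5, 0, 0, 0], [0.05, -1.1, -0.03, 0, 0], [0.05, -1.2, -0.03, 0, 0], [0.05, -1.2, -0.03, 0, 0], [0.05, -1.2, -0.03, 0, 0], [0.05, -1.2, -0.03, 0, 0]],
  ],
)

```text
clock: 14.85
position: [640.7, 68.1, 45.5]
ee_rot: [-0.084, 0.996, 0.023, 0.004]
contact_force: [-0.5, 1.1, 1.4]
gripper_width: -0.0
```

```bash
python3 - <<'E'
from h import *
go(world(646,-165,47))
p,d=optics.get_image("scene");pieces("scene",p,d)
p,d=optics.get_image("side");pieces("side",p,d)
E
```

```text
clk 14.85 pos [640.7  68.1  45.5] st [644.2  10.2] turn needed -1.493 j [ 0.34  0.59 -0.14 -0.06 -0.82 -1.7 ] w -0.0 F [-0.5  1.1  1.4]
 to [ 658.2 -106.3   47. ] tool cm [  1.18 -17.46  -0.95]
scene [294 233  21  31 397] top mean [556.4  25.5] rect [560.2  27. ] [39.9 23.1] 21.0 depth [587.9  13.8  79.8] 46.3 138.4
scene [196 235  17  20 205] top mean [ 512.5 -134.4] rect [ 512.3 -134.4] [31.2 17.6] 12.0 depth [ 487.5 -136.1   18.8] 11.0 22.0
scene [223 267  13  17 100] top mean [ 585.5 -106.3] rect [ 585.5 -106.3] [24.9 11.8] 10.0 depth [ 572.8 -106.8   32.1] 21.9 39.1
scene [325 272  24  24 290] top mean [651.3  49. ] rect [650.7  48.9] [37.9 14.2] 20.0 depth [653.8  48.2  55.1] 39.1 95.4
scene [221 324  23  22 294] top mean [ 688.5 -122.9] rect [ 688.1 -122.9] [22.6 25.5] 50.2 depth [ 671.3 -124.2   19.1] 13.9 22.4
side [337 238  24  38 488] top mean [587.   10.8] rect [588.9   1.1] [ 31.1 110.5] 15.8 depth [578.2  30.3  63.4] 39.7 90.9
side [285 269   6   8  44] top mean [659.5  70.4] rect [659.3  70.4] [ 7.2 17.4] 20.5 depth [663.9  59.9  46.5] 38.8 53.3
```

send_rows(
  steps=[
    [[0, 1, -0.07, 0.04, 0], [-0.6, 0, -0.07, 0.04, 0], [-0.6, 0, -0.07, 0, 0], [0, -0.7, -0.07, 0, 0], [0, -1.1, -0.07, 0, 0], [0, -1.1, -0.07, 0, 0], [0, -1.1, -0.07, 0, 0], [0, -1.1, -0.07, 0, 0]],
  ],
)

```text
clock: 15.62
position: [653.9, 19.6, 47.1]
ee_rot: [-0.041, 0.999, 0.022, -0.0]
contact_force: [-0.3, -0.3, -0.2]
gripper_width: 0.0
```

```bash
python3 - <<'E'
from h import *
go(world(652,-165,47))
p,d=optics.get_image("scene");pieces("scene",p,d)
E
```

```text
clk 15.62 pos [653.9  19.6  47.1] st [653.  -39.3] turn needed -1.579 j [ 0.26  0.6  -0.1  -0.06 -0.85 -1.71] w 0.0 F [-0.3 -0.3 -0.2]
 to [ 664.2 -105.7   47. ] tool cm [-1.000e-02 -1.256e+01 -5.500e-01]
scene [196 235  17  20 203] top mean [ 512.5 -134.5] rect [ 512.2 -134.4] [31.5 17.2] 13.0 depth [ 487.2 -136.2   18.7] 9.9 22.2
scene [223 266  13  18 112] top mean [ 585.5 -105.9] rect [ 585.9 -106.2] [24.1 11.8] 10.0 depth [ 572.6 -106.7   32.2] 21.3 39.0
scene [298 284  17  22 227] top mean [657.6  -1.1] rect [656.7  -1. ] [26.3 14.5] 6.1 depth [659.7  -1.8  57.1] 42.4 97.6
scene [221 324  23  22 300] top mean [ 688.5 -122.9] rect [ 688.2 -122.7] [22.9 25.5] 49.8 depth [ 671.3 -124.1   19.2] 12.1 22.5
```

send_rows(
  steps=[
    [[0, -1.2, -0.07, 0, 0], [0, -1.2, -0.07, 0, 0], [0, -1.2, -0.07, 0, 0], [0, -1.2, -0.07, 0, 0], [0, -1.2, -0.06, 0, 0]],
  ],
)

```text
clock: 16.08
position: [658.4, -48.8, 48.1]
ee_rot: [-0.04, 0.999, 0.022, -0.001]
contact_force: [0.0, -0.5, 0.2]
gripper_width: 0.1
```

```bash
python3 - <<'E'
from h import *
go(world(652,-170,47))
p,d=optics.get_image("scene");pieces("scene",p,d)
E
```

```text
clk 16.08 pos [658.4 -48.8  48.1] st [ 651.3 -107.8] turn needed -1.582 j [ 0.15  0.61 -0.08 -0.06 -0.87 -1.6 ] w 0.1 F [ 0.  -0.5  0.2]
 to [ 664.6 -110.7   47. ] tool cm [-0.13 -6.22 -0.17]
scene [295 232  20  25 310] top mean [558.8  26.2] rect [562.8  29.3] [45.3 23.4] 26.0 depth [585.4  17.8  83. ] 58.2 93.7
scene [196 235  17  20 208] top mean [ 512.4 -134.3] rect [ 512.2 -134.3] [31.4 17.6] 12.4 depth [ 487.4 -136.2   18.8] 9.8 22.7
scene [223 266  12  12  76] top mean [ 581.9 -106.5] rect [ 582.9 -106.4] [18.3 11.1] 10.4 depth [ 567.8 -107.2   35.7] 30.4 38.7
scene [256 298  16  22 224] top mean [661.9 -69.2] rect [661.2 -69.4] [26.1 14.6] 8.9 depth [664.6 -69.2  57.1] 40.4 96.8
scene [221 324  22  22 304] top mean [ 688.3 -122.9] rect [ 688.1 -122.9] [22.7 25.5] 49.8 depth [ 671.3 -124.3   19.2] 13.7 22.9
```

send_rows(
  steps=[
    [[0, -1.2, -0.04, 0, 0], [0, -1.2, -0.04, 0, 0], [0, -1.2, -0.04, 0, 0], [0, -1.2, -0.05, 0, 0], [0, -0.6, -0.05, 0, 0]],
  ],
)

```text
clock: 16.55
position: [663.2, -110.9, 48.1]
ee_rot: [-0.039, 0.999, 0.022, -0.0]
contact_force: [-0.6, 0.2, -0.3]
gripper_width: -0.2
```

```bash
python3 - <<'E'
from h import *
go(world(652,-170,47))
for i in range(4):p,d=optics.get_image("scene")
pieces("scene",p,d)
cv2.imwrite("pics/scene6c.png",cv2.resize(p[160:390,130:330],None,fx=3,fy=2.6))
E
```

```text
clk 16.55 pos [ 663.2 -110.9   48.1] st [ 650.5 -170. ] turn needed -1.583 j [ 0.05  0.63 -0.05 -0.06 -0.89 -1.51] w -0.2 F [-0.6  0.2 -0.3]
 to [ 664.6 -110.7   47. ] tool cm [-0.15 -0.    0.11]
scene [294 233  21  31 486] top mean [564.5  25.4] rect [566.  26.] [50.5 23.6] 6.7 depth [588.8  15.8  75.2] 46.9 94.4
scene [241 316  13  14 106] top mean [679.  -96.3] rect [679.3 -96.1] [ 9.5 17.2] 89.8 depth [666.8 -97.4  34.8] 21.5 58.1
scene [221 324  23  22 311] top mean [ 688.  -122.8] rect [ 687.9 -122.7] [22.6 26. ] 49.5 depth [ 671.1 -124.1   19.2] 13.5 22.7
```

View pics/scene6c.png

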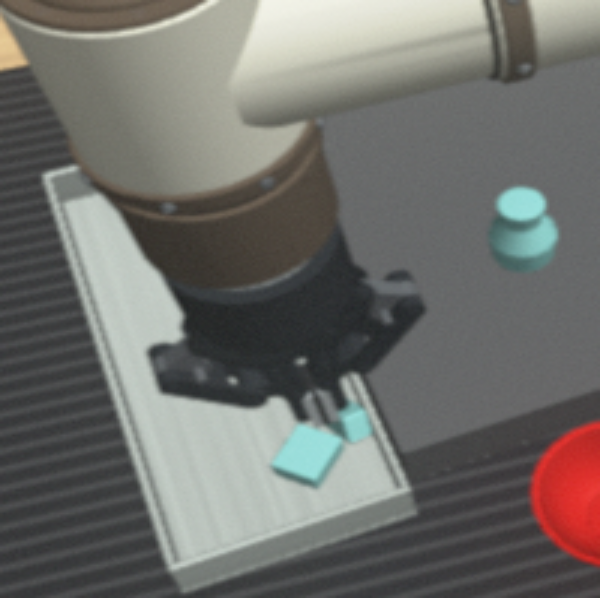

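The strip is over the edge, between the block and the tray wall at crop (355,422). I'll retreat straight up and away, then check.

send_rows(
  steps=[
    [[0, 0, -1, 0, 0], [0, 0, -3, 0, 0], [0, 0, -3.8, 0, 0], [0, 0, -3.8, 0, 0], [0, -2, -3.5, 0, 0], [0, -3.8, -1, 0, 0], [0, -3.8, 0, 0, 0], [0, -3.8, 0, 0, 0], [0, -3.8, 0, 0, 0], [0, -3, 0, 0, 0]],
  ],
)

```text
clock: 17.58
position: [684.2, -310.0, 219.9]
ee_rot: [-0.052, 0.998, 0.019, 0.003]
contact_force: [1.4, 0.5, -0.9]
gripper_width: 0.4
```

```bash
python3 - <<'E'
from h import *
go()
for i in range(4):p,d=optics.get_image("scene")
pieces("scene",p,d)
cv2.imwrite("pics/scene7c.png",cv2.resize(p[160:400,130:470],None,fx=2.3,fy=2.3,interpolation=cv2.INTER_CUBIC))
p,d=optics.get_image("side");pieces("side",p,d)
E
```

```text
clk 17.58 pos [ 684.2 -310.   219.9] st [ 653.6 -370.3] turn needed -1.557 j [-0.23  0.62  0.39 -0.04 -1.34 -1.23] w 0.4 F [ 1.4  0.5 -0.9]
scene [294 233  21  31 486] top mean [564.5  25.4] rect [566.1  25.8] [50.6 23.7] 5.4 depth [588.7  15.8  75.3] 45.4 94.0
scene [196 235  17  20 209] top mean [ 512.5 -134.4] rect [ 512.2 -134.5] [31.5 17.4] 13.5 depth [ 487.5 -136.1   18.9] 9.5 23.1
scene [223 266  13  18 115] top mean [ 585.4 -106. ] rect [ 585.5 -105.9] [23.5 11.1] 10.4 depth [ 572.3 -106.7   32.3] 21.4 38.5
scene [234 310  20  19 175] top mean [670.5 -99.5] rect [669.1 -99.5] [35.2 14.3] 17.7 depth [ 658.1 -100.7   33. ] 22.0 41.2
scene [221 324  22  22 305] top mean [ 688.2 -122.8] rect [ 688.  -122.7] [22.8 26. ] 49.8 depth [ 671.3 -124.2   19.1] 13.3 22.5
side [337 238  24  38 579] top mean [5.897e+02 2.000e-01] rect [589.9   0. ] [ 29.7 107.7] 15.5 depth [578.9  29.5  66.1] 38.5 90.8
```

View pics/scene7c.png

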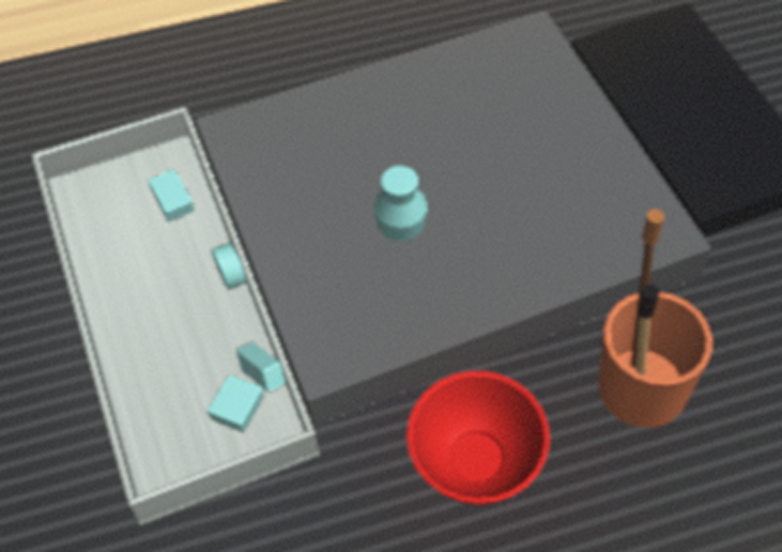

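All four pieces are inside the tray, at crop (170,193), (228,265), (262,365) and (236,402), and the vase, bowl and pot are unmoved. The strip reads rather high, so I'll check whether it and the disc are propped up.

```bash
python3 - <<'E'
from h import *
D=[];
for i in range(6): p,d=optics.get_image("scene");D.append(d)
d=np.median(D,0)
hsv=cv2.cvtColor(p,cv2.COLOR_BGR2HSV)
m=((hsv[...,0]>80)&(hsv[...,0]<100)&(hsv[...,1]>70)).astype(np.uint8)
k,l,s,_=cv2.connectedComponentsWithStats(m)
for i in range(1,k):
    if s[i,0]>250 or s[i,4]<40: continue
    q=cloud("scene",d,(l==i)&(d>0)); st=loc(q[:,0],q[:,1]).T
    print(s[i])
    for a in np.arange(st[:,1].min(),st[:,1].max(),4):
        b=(st[:,1]>=a)&(st[:,1]<a+4)
        if b.sum(): print("  t",a.round(0),"n",b.sum(),"s",st[b,0].min().round(0),st[b,0].max().round(0),"z",np.percentile(q[b,2],[5,50,95]).round(1))
# tray rim reference near strip
for u,v in((253,318),(262,340),(256,324)):
    mm=np.zeros_like(m);mm[v-2:v+3,u-2:u+3]=1;q=cloud("scene",d,(mm>0)&(d>0));print(u,v,q.mean(0).round(1),loc(*q.mean(0)[:2]).round(1))
cv2.imwrite("pics/z.png",cv2.resize(p[240:360,190:290],None,fx=6,fy=5,interpolation=cv2.INTER_CUBIC))
E
```

```text
[196 235  17  19 206]
  t -190.0 n 28 s 454.0 487.0 z [17.9 19.2 20.2]
  t -186.0 n 43 s 453.0 488.0 z [15.4 19.4 20.3]
  t -182.0 n 43 s 453.0 488.0 z [13.9 19.3 20.1]
  t -178.0 n 44 s 453.0 487.0 z [14.6 19.3 20.3]
  t -174.0 n 38 s 454.0 487.0 z [14.2 19.6 20.4]
  t -170.0 n 10 s 473.0 486.0 z [14.5 19.1 20.1]
[223 267  13  17 117]
  t -165.0 n 37 s 546.0 570.0 z [24.3 34.9 36.9]
  t -161.0 n 35 s 545.0 570.0 z [23.1 33.  37.7]
  t -157.0 n 31 s 547.0 570.0 z [23.6 32.5 37.5]
  t -153.0 n 14 s 549.0 570.0 z [25.4 32.4 37. ]
[234 310  20  19 178]
  t -171.0 n 16 s 623.0 641.0 z [24.8 27.2 31.7]
  t -167.0 n 31 s 623.0 656.0 z [25.2 31.7 37.3]
  t -163.0 n 55 s 624.0 661.0 z [25.1 33.6 39.7]
  t -159.0 n 42 s 635.0 661.0 z [29.4 34.5 40.2]
  t -155.0 n 30 s 645.0 660.0 z [28.2 35.3 39.8]
  t -151.0 n 4 s 653.0 659.0 z [27.5 30.8 36.6]
[221 324  22  22 303]
  t -201.0 n 13 s 654.0 661.0 z [17.5 19.3 20.1]
  t -197.0 n 29 s 650.0 666.0 z [16.8 19.2 20.3]
  t -193.0 n 38 s 646.0 670.0 z [17.6 19.6 20.4]
  t -189.0 n 54 s 643.0 673.0 z [17.8 19.4 20. ]
  t -185.0 n 56 s 639.0 675.0 z [17.7 19.2 20.3]
  t -181.0 n 49 s 640.0 671.0 z [17.8 19.5 20.3]
  t -177.0 n 34 s 646.0 666.0 z [17.9 19.4 20.1]
  t -173.0 n 23 s 649.0 661.0 z [15.2 19.  20. ]
  t -169.0 n 7 s 652.0 659.0 z [18.5 19.  19.9]
253 318 [661.2 -87.8  33.1] [ 650.6 -146.9]
262 340 [698.9 -83.3  29.2] [ 688.6 -145.8]
256 324 [670.9 -85.8  30.2] [ 660.5 -145.7]
```

View pics/z.png

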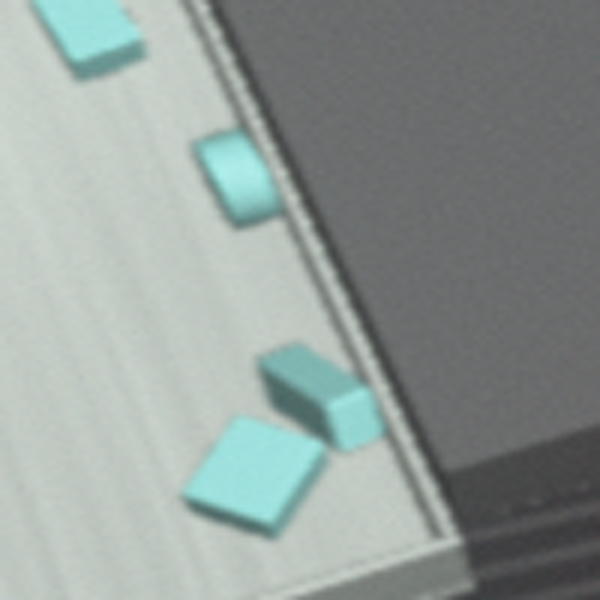

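```bash
python3 -c "
from bench import job
print(job.job_done())"
```

```text
the job is handed in; nothing more can be done
None
```

All four glass offcuts are off the slab and in the catch tray. I pushed each one over the edge with the fingertips, in the order bar, disc, block, strip, and picked none of them up. I handed in at about 18 s on the robot's clock, with the arm clear of everything and about 220 mm up.

- **Slab:** the last pictures showed only the vase left on it. The vase reads within 1 mm of where it started. The bowl and brush pot stand where they did, judged by eye from the picture.
- **Tray:** the bar and block lie flat. The disc stands on its edge against the near wall; it rolled a little after falling and has been still since.
- **Strip:** it is not lying flat. It leans against the tray's near wall with one top edge about 4 to 6 mm above the rim. Its centre lies inside the tray and, by my estimate, below the rim, so I did not nudge it further.
- **Measurements that disagreed:** the two fixed cameras differed by about 5 mm in y at the start, so I used values in between. The tool height drifted a few millimetres per move. I re-centred the finger on the strip twice, and the first time I turned the tool slightly the wrong way.
- **Forces:** the readings I printed at the end of each move stayed below about 2 N.

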